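Shut a packed ballot box and snap the cap into its slot

ROBOT

A 6-joint arm with a two-finger parallel gripper is mounted at the origin on the work surface. World frame = base frame: x ahead of the robot, y to its left, z up, the work surface at z = 0. Lengths are in mm, angles in rad, forces in N, time in s.
With the tool pointing down it reaches from about 400 to 825 mm from the base axis. Payload 7 kg.
Tool frame: the origin (TCP) lies at the very end of the fingers, on their centre line; the grasp point (between the pads) lies 19 mm behind it; z points along the fingers, y is the direction in which the jaws open and shut (so a half turn about z gives the same grasp; the last joint's range is limited). The gripper opens to 88 mm and grips with 3 to 60 N. Pads are 19 mm wide; open, the fingers measure 130 mm over their backs; the gripper's body (78 mm by 193 mm) begins 47 mm behind the grasp point.
Start: joints at [1.498, 0.359, 0.012, 0, -1.224, -0.288], TCP at [238.298, 631.514, 226.561] pointing down, gripper open.
Joint ranges: [-3.07, 3.07], [-1.43, 2.12], [-1.02, 1.25], [-3.03, 1.67], [-3.05, -0], [-3.03, 3.03]. Speed limits (rad/s): [2.39, 2.39, 3.01, 3.14, 3.14, 3.14].

INTERFACE

Orientations are given as a unit quaternion [x, y, z, w].
In Python, from plant import bot gives the robot as it stands. Calls block until the motion is done:
- bot.move_ptp(position, orientation): joint-space move of the TCP to a pose.
- bot.line_to(position, velocity=150, ori=None): straight line of the TCP; ori=None keeps the orientation; velocity is the mean speed in mm/s.
- bot.move_joints(angles): joint-space move.
- bot.move_gripper(opening, force=None): finger opening in mm; force is the grip in N (None keeps the last); returns when the fingers have stopped.
- bot.pause(seconds).
- bot.solve_ik(position, orientation): joint angles nearest the present ones, or None.
- bot.read_state(): the state.
- bot.camera(name): name is "scene" or "top" or "wrist"; returns the picture (420x560x3 uint8, red, green, blue); there is no depth.
- bot.get_calibration(name): a dict with "fx", "fy", "cx", "cy" (pixels), "view" (4x4, takes a point from world to camera coordinates); the wrist camera has in their place "T_tool_cam" (4x4, takes a point from camera to tool coordinates, whose origin is the TCP and whose axes are the flange's). Camera axes: x right, y up, looking along -z (the intrinsics and any distortion apply to the point x, -y, -z); pixel columns grow to the right and rows downward; lengths in mm; the calibration is good to about 2 mm. A picture is of the moment at which its call begins: read the wrist's pose just before it. get_calibration takes no time and is no camera call.
A pose or a line that the arm cannot do raises bot.Unreachable and nothing moves.
- bot.close_job(): hands the job in, once; it reports no verdict.
The state is a dict: "t": time; "joint_pos": joint angles; "qvel": joint speeds; "tau": joint torques, N m; "tcp_pos": TCP position; "eef_rot": TCP orientation; "contact_force": force on the tool from outside, world axes, zero at the start; "moment": the same for the moment, N m; "width": finger opening in mm.
Only numpy, scipy, OpenCV 4.12 (cv2) and the standard library are available. Lean on these libraries where they do the work, as an engineer would, in place of code of your own. Each camera call takes 0.05 s, during which the arm holds its last target. There are 200 camera calls.

TASK

Get the packed ballot box ready for transport: swing its blue lid fully shut, then take the red slot cap by its two black side tabs, pinch them together, set the cap flat into the slot in the lid and let the tabs spring fully out under the slot's edges so that it is locked in. Leave the ink pads, tape rolls, marker and stamp where they are.

Things in the scene. Friction and masses are not known exactly. Their poses are not given: they have to be found in the camera images.
- box: white plastic ballot box, 180 mm (its x) by 280 mm (its y) by 123 mm high, open at the top when its blue lid is up; heavy with ballots, does not move. Origin at the centre of its underside, x points to the hinge side, z up. A carrying handle at each y end sticks out 14 mm at 84 mm height
- lid (a joint): angle of the blue lid about its hinge, rad: 0 is fully shut (flat on the box), 1.57 upright, 1.95 its stop, leaning back. The hinge is stiff: the lid stays where it is left and takes about 1 to 3 N at its front edge to move, so it must be pushed all the way down
- lid_hinge (a point): middle of the lid's hinge line, on the box's +x top edge (90 mm from the box's centre, 123 mm up); fixed to the box, same axes as the box. The lid turns about this y axis. The lid panel is 188 by 288 by 4 mm with a 13 mm skirt, and reaches 184 mm from the hinge line
- lid_front (a point): point on the middle of the lid's front strip, on its outer (top) face, 170 mm from the hinge line, 4 mm above it when shut, 14 mm from the front edge; turns with the lid: z outward (up when shut), x from the front edge to the hinge. A thumb lip, 14 mm deep and 70 mm wide, juts from the front edge
- slot (a point): centre of the lid's slot, on top of the raised frame around it; turns with the lid: x across the slot, to the hinge, y along it, z outward (up when shut). Slot 23 (x) by 148 mm (y), open below; white frame 62 by 176 mm, 4 mm above the lid; frame and lid are 8 mm thick together. 90 mm from the hinge line, 131 mm above the table when shut
- cap_grip (a point): the loose red slot cap, about 150 g: point midway between its two black side tabs, half-way up them, 40 mm above the cap's foot. z up, y along the cap, x from tab to tab. Plate 74 (x) by 168 (y) by 5 mm. The tabs are upright pads 44 mm wide (y) that rise 35 mm above the plate, 50 mm over their outer faces, 38 mm when pinched to the stops. A half turn about z makes no difference
- cap_seat (a point): centre of the underside of the cap's plate, 16 mm above its foot, 24 mm below cap_grip, same axes; it coincides with the slot point when fitted. Under the plate: two feet 16 mm wide (x), 140 mm over their ends (y), 16 mm deep, and between them the tabs' catches, 29 mm over all (x) when free, 17 mm when pinched: they pass the slot only pinched, and hook under its edges when let go
- tab_a (a joint): how far the cap's tab on its +x side is pressed in, m: 0 sprung fully out, 0.006 pinched to its stop. The spring takes 1.8 N to start and 5.4 N at the stop; let go, it springs out again
- tab_b (a joint): the same for the tab on its -x side. Between the tabs a fixed red spring housing, 18 mm (x) by 40 mm (y), rises 22 mm above the plate; it is 8 mm from each free tab
- ink_pad_a: round white ink pad, 78 mm across, 28 mm high, blue emblem on top; bystander, leave alone; origin at the centre of its underside
- ink_pad_b: a second, equal white ink pad; bystander, leave alone; origin at the centre of its underside
- tape_wide: roll of cream masking tape lying flat, 112 mm across, 48 mm high; bystander, leave alone; origin at the centre of its underside
- tape_narrow: roll of cream masking tape lying flat, 112 mm across, 24 mm high; bystander, leave alone; origin at the centre of its underside
- marker: blue marker pen with a black cap, lying down, 135 mm long, 17 mm thick; bystander, leave alone; origin under its middle
- stamp: hand stamp with a dark wooden handle, 50 mm across the foot, 66 mm high, standing; bystander, leave alone; origin at the centre of its underside
Things that resemble listed ones, but are neither listed nor needed, are in the scene too. Of the things that look like the part that bears cap_grip, take the one that is farthest to the robot's left at the start.

How it is judged (in metres and radians):
On the way, in this order (a step that is already met when the one before it is completed fails the run):
1. the lid is swung fully shut (value of joint lid below 0.04 rad), for 0.2 s.
2. the cap's feet and catches are in the slot with both tabs pinched in, the lid still shut (value of joint lid below 0.04 rad and value of joint each of tab_a, tab_b above 0.003 m and z of cap_seat in the frame of slot below 0.008 m and distance between cap_seat and slot below 0.012 m), for 0.05 s.
At the end, for the whole second after the job is handed in: Lid shut (within 0.04 rad). Cap flat and centred in the slot, plate on the slot's frame (3 mm in height, 8 mm in all, 0.08 rad along the slot, 0.04 rad flat). Both tabs sprung out (under 2.5 mm pressed in) (value of joint lid below 0.04 rad and z of cap_seat in the frame of slot between -0.004 and 0.003 m and distance between cap_seat and slot below 0.008 m and angle between the y axis of cap_seat and the y axis of slot, either way round below 0.08 rad and angle between the z axis of cap_seat and the z axis of slot, either way round below 0.04 rad and value of joint each of tab_a, tab_b below 0.0025 m); the robot touches nothing.
It fails at once if an ink pad is pushed out of place (more than 40 mm) (distance of any of ink_pad_a, ink_pad_b from where it was at the start of the episode above 0.04 m).
It fails at once if a tape roll is pushed out of place (more than 40 mm) (distance of any of tape_wide, tape_narrow from where it was at the start of the episode above 0.04 m).
It fails at once if the marker or stamp is pushed out of place (more than 40 mm), or the stamp knocked over (distance of any of marker, stamp from where it was at the start of the episode above 0.04 m or angle between stamp's own z axis and vertical above 0.6 rad).
It also fails if it takes over 67 s, if anything falls off the work surface, if the arm or the gripper's body presses on something with over 40 N, if the wrist force passes 120 N, or if a joint passes its speed limit or range.

## Working session

There is one attempt and no reset: what is moved stays moved. The work goes in short steps, each a Python script; the robot and the scene stay as the last script left them, time stands still between calls to the robot, and variables do not carry over. Pictures are saved under pics/ and viewed, about 8 in all and at most 12, crops included, and the job is handed in when it is done.

```bash
ls; mkdir -p pics; python3 - <<'E'
from plant import bot
import cv2,numpy as np
np.set_printoptions(precision=4,suppress=True)
for n in("scene","top"):
    im=bot.camera(n); cv2.imwrite(f"pics/{n}0.png",im[:,:,::-1]); print(n,bot.get_calibration(n))
print(bot.get_calibration("wrist")); print(bot.read_state())
E
```

```text
pics
scene {'fx': 434.1768679161417, 'fy': 434.1768679161417, 'cx': 273.90292103667775, 'cy': 214.31191475798386, 'view': array([[   -0.4807,     0.8768,     0.0145,   252.1804],
       [   -0.7025,    -0.3949,     0.592 ,   287.3084],
       [    0.5248,     0.2744,     0.8058, -1565.9733],
       [    0.    ,     0.    ,     0.    ,     1.    ]])}
top {'fx': 414.3065525716895, 'fy': 414.3065525716895, 'cx': 274.26178074532686, 'cy': 209.79835129407067, 'view': array([[    0.0197,    -0.9998,    -0.0054,     1.4326],
       [    0.9902,     0.0188,     0.1385,  -506.0568],
       [   -0.1384,    -0.008 ,     0.9904, -1167.1155],
       [    0.    ,     0.    ,     0.    ,     1.    ]])}
{'fx': 331.40191081486967, 'fy': 331.40191081486967, 'cx': 280.94781610983324, 'cy': 204.97525649794957, 'T_tool_cam': array([[   0.0004,    0.952 ,    0.306 ,   82.5455],
       [   1.    ,   -0.0003,   -0.0003,    0.6945],
       [  -0.0002,    0.306 ,   -0.952 , -157.9927],
       [   0.    ,    0.    ,    0.    ,    1.    ]])}
{'t': 0.1, 'joint_pos': array([ 1.4981,  0.3593,  0.0111, -0.0003, -1.2241, -0.2881]), 'qvel': array([ 0.001 , -0.0024,  0.0018,  0.0012, -0.0007,  0.0001]), 'tau': array([ -0.002 , -58.4161,  29.3753,   7.0156,   0.0102,  -0.0001]), 'tcp_pos': array([238.1291, 631.1021, 225.6936]), 'eef_rot': array([ 0.9838, -0.1795, -0.0001,  0.0008]), 'contact_force': array([-0.5766,  0.0838,  0.1363]), 'moment': array([ 0.0154,  0.0291, -0.0331]), 'width': 87.83478845286999}
```

View pics/scene0.png

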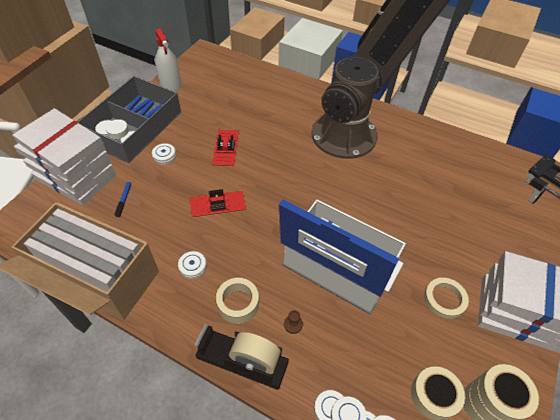

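View pics/top0.png

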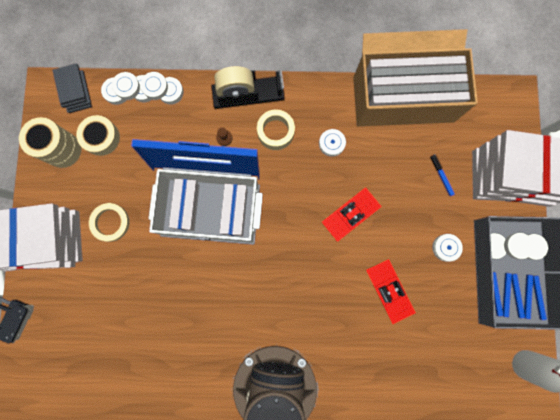

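The red cap candidates are at top-view pixels (351,214) and (391,291). Image left is +y, so I choose (351,214). The lid leans back beyond the box, and its top edge runs from about (137,142) to (257,152). Next I'll look at close crops and measure coarsely.

```bash
cat > h.py <<'E'
import numpy as np, cv2
from plant import bot
from scipy.spatial.transform import Rotation as R
np.set_printoptions(precision=3,suppress=True)
def ray(name,uv,st=None):
    c=bot.get_calibration(name); u,v=uv
    d=np.array([(u-c['cx'])/c['fx'],-(v-c['cy'])/c['fy'],-1.])
    if name=='wrist':
        T=c['T_tool_cam']; Rw=R.from_quat(st['eef_rot']).as_matrix()
        return Rw@T[:3,3]+st['tcp_pos'],Rw@T[:3,:3]@d
    V=c['view']; return -V[:3,:3].T@V[:3,3],V[:3,:3].T@d
def onz(name,uv,z,st=None):
    o,d=ray(name,uv,st); return o+d*(z-o[2])/d[2]
def tri(r1,r2):
    (o1,d1),(o2,d2)=r1,r2
    s=np.linalg.lstsq(np.c_[d1,-d2],o2-o1,rcond=None)[0]
    a,b=o1+d1*s[0],o2+d2*s[1]; return (a+b)/2,np.linalg.norm(a-b)
def pix(name,p,st=None):
    c=bot.get_calibration(name)
    if name=='wrist':
        T=np.eye(4);T[:3,:3]=R.from_quat(st['eef_rot']).as_matrix();T[:3,3]=st['tcp_pos']
        V=np.linalg.inv(T@c['T_tool_cam'])
    else: V=c['view']
    q=V[:3,:3]@p+V[:3,3]; return c['cx']-c['fx']*q[0]/q[2],c['cy']+c['fy']*q[1]/q[2]
def down(yaw): # tool z down, tool y axis at world angle yaw
    y=np.array([np.cos(yaw),np.sin(yaw),0]);z=np.array([0,0,-1.])
    return R.from_matrix(np.c_[np.cross(y,z),y,z]).as_quat()
def redm(im):
    h=cv2.cvtColor(im,cv2.COLOR_RGB2HSV)
    return (((h[...,0]<8)|(h[...,0]>172))&(h[...,1]>170)&(h[...,2]>90)).astype(np.uint8)*255
def bluem(im):
    h=cv2.cvtColor(im,cv2.COLOR_RGB2HSV)
    return ((h[...,0]>105)&(h[...,0]<128)&(h[...,1]>150)&(h[...,2]>50)).astype(np.uint8)*255
E
python3 - <<'E'
from h import *
t=cv2.imread('pics/top0.png');s=cv2.imread('pics/scene0.png')
a=cv2.resize(t[125:250,125:275],None,fx=2.6,fy=2.6,interpolation=2); b=cv2.resize(s[185:310,260:410],None,fx=2.6,fy=2.6,interpolation=2)
c=cv2.resize(t[180:250,310:430][:, :],(390,228),interpolation=2); d=cv2.resize(s[180:220,180:250],(390,228),interpolation=2)
cv2.imwrite('pics/crop.png',np.vstack([np.hstack([a,b]),np.hstack([c,d])]))
for n,im in(('top',t),('scene',s)):
    for cc in cv2.findContours(redm(im[:,:,::-1].copy()),0,2)[0]:
        if cv2.contourArea(cc)>300:
            r=cv2.minAreaRect(cc);print(n,r)
            if n=='top':
                B=[onz(n,p,21)for p in cv2.boxPoints(r)];print(np.array(B),np.mean(B,0))
E
```

```text
top ((390.46148681640625, 291.00823974609375), (61.11695861816406, 26.354061126708984), 63.92464065551758)
[[ 340.011 -253.489   21.   ]
 [ 374.46  -322.056   21.   ]
 [ 221.329 -395.18    21.   ]
 [ 188.035 -327.605   21.   ]] [ 280.959 -324.583   21.   ]
top ((351.1219787597656, 213.90245056152344), (25.92484474182129, 56.84724807739258), 51.34019470214844)
[[ 475.864 -125.44    21.   ]
 [ 583.996 -256.152   21.   ]
 [ 524.36  -302.995   21.   ]
 [ 417.654 -172.665   21.   ]] [ 500.469 -214.313   21.   ]
scene ((216.96102905273438, 203.01927185058594), (19.61724853515625, 54.72468948364258), 82.09283447265625)
scene ((225.1199951171875, 147.1599884033203), (21.77889060974121, 37.05239486694336), 8.130102157592773)
```

View pics/crop.png

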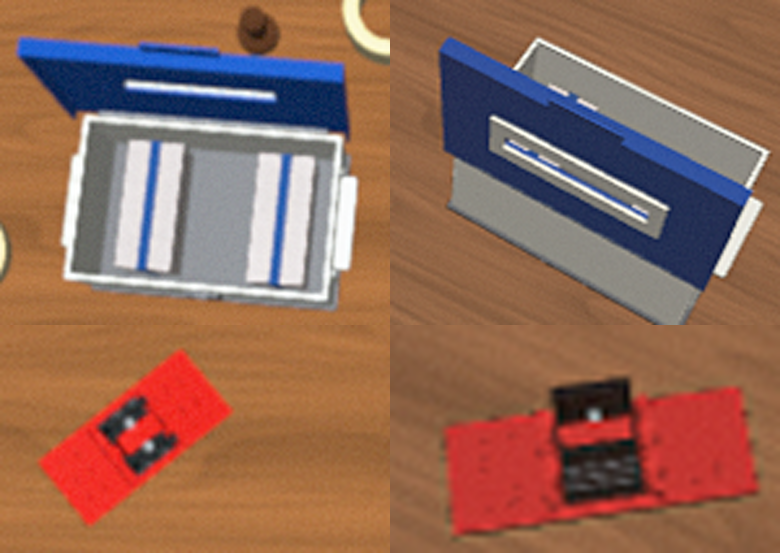

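The crop confirms a cap with two black tabs around a red housing at top pixel (351,214). The lid leans back, with its outer face away from the robot. Next I compute the box rim and the lid angle.

```bash
python3 - <<'E'
from h import *
T=lambda x,y:(125+x/2.6,125+y/2.6); S=lambda x,y:(260+(x-390)/2.6,185+y/2.6)
C=np.array([onz('top',T(*p),123) for p in((86,117),(340,135),(328,298),(67,277))]);print(C,C.mean(0))
print([np.linalg.norm(C[i]-C[(i+1)%4]) for i in range(4)])
P=[]
for a,b in(((20,40),(748,190)),((345,66),(441,40))):
    p,e=tri(ray('top',T(*a)),ray('scene',S(*b)));P.append(p);print(p,e)
yd=C[0]-C[1]+C[3]-C[2];yaw=np.arctan2(-yd[0],yd[1]);xa=np.array([np.cos(yaw),np.sin(yaw),0]);c=C.mean(0)
h=c+90*xa;m=np.mean(P,0)-h;print('yaw',yaw,'hinge',h,'edge rel',m@xa,m[2],np.arctan2(m[2],-(m@xa)))
# can we reach the arc?
from math import *
for a in(2.1,1.9,1.6,1.3,1.0,.6,.3,0):
    r=165;p=h+(-r*cos(a)+12*sin(a))*xa;p[2]=123+r*sin(a)+12*cos(a)
    print(a,p,bot.solve_ik(p,down(yaw+pi/2)) is not None,bot.solve_ik(p,down(yaw-pi/2))is not None)
E
```

```text
[[597.286 329.691 123.   ]
 [582.952  62.578 123.   ]
 [412.369  70.447 123.   ]
 [428.739 339.379 123.   ]] [505.337 200.524 123.   ]
[np.float64(267.49701747349553), np.float64(170.76351057268894), np.float64(269.4293456085366), np.float64(168.8252819565796)]
[618.448 334.35  319.835] 3.185854455501308
[601.44   50.293 315.467] 2.4419042788843393
yaw -0.057216448810096326 hinge [595.189 195.377 123.   ] edge rel 14.904947417690662 194.65122976717606 1.647219776393828
2.1 [688.694 190.021 259.371] True True
1.9 [659.782 191.677 275.26 ] True True
1.6 [611.975 194.416 287.579] True True
1.3 [562.668 197.24  285.197] True True
1.0 [516.266 199.898 268.326] True True
0.6 [465.996 202.777 226.07 ] True True
0.3 [441.357 204.188 183.225] True True
0 [430.459 204.813 135.   ] True True
```

```bash
python3 - <<'E'
from h import *
from math import *
h=np.array([595.2,195.4,123]);yaw=-.057;xa=np.array([cos(yaw),sin(yaw),0])
def P(x,z): p=h+x*xa;p[2]=123+z;return p
bot.move_gripper(0,20)
bot.line_to([238,631,400],200)
st=bot.read_state()
q=min([down(yaw+pi/2),down(yaw-pi/2)],key=lambda q:abs(bot.solve_ik(P(80,290),q)[5]-st['joint_pos'][5]))
print(bot.solve_ik(P(80,290),q),bot.solve_ik(P(-165,5),q))
bot.move_ptp(P(80,290),q)
bot.line_to(P(75,150),150)
print(bot.read_state()['contact_force'])
for a in np.arange(1.8,0.02,-.1):
    r=165;n=5
    bot.line_to(P(-r*cos(a)+n*sin(a),r*sin(a)+n*cos(a)),120)
    s=bot.read_state();f=s['contact_force']
    print(round(a,2),s['tcp_pos'],f,round(s['t'],1))
    if np.linalg.norm(f)>30:break
E
```

```text
[ 0.552  0.36   0.424  0.    -1.634  0.961] [ 0.858  0.124 -0.551  0.    -0.896  0.656]
[-0.001 -0.551 -0.209]
1.8 [637.647 193.267 283.809] [-0.704 -0.744  0.113] 6.3
1.7 [621.613 193.985 286.233] [-0.049  0.159 -0.516] 6.6
1.6 [605.127 194.877 287.993] [-0.583 -0.502  0.783] 6.9
1.5 [588.548 195.777 288.087] [-0.154  0.69   0.533] 7.2
1.4 [572.086 196.744 286.619] [ 0.455 -0.071  0.27 ] 7.4
1.3 [555.955 197.618 283.452] [ 0.576 -0.535  0.073] 7.7
1.2 [540.283 198.513 278.774] [-0.009  0.053  0.948] 8.0
1.1 [525.069 199.416 272.487] [-0.211  0.312 -0.359] 8.3
1.0 [510.559 200.246 264.715] [ 0.254  0.415 -0.287] 8.6
0.9 [496.872 200.996 255.508] [-0.357  0.463  0.178] 8.9
0.8 [484.191 201.745 245.085] [-0.258 -0.653  0.303] 9.2
0.7 [472.573 202.361 233.35 ] [-0.65   0.605  0.153] 9.5
0.6 [462.214 202.946 220.527] [ 0.016 -0.071  0.618] 9.8
0.5 [453.045 203.43  206.591] [ 1.038 -0.613  0.73 ] 10.1
0.4 [445.374 203.797 191.917] [ 0.532  0.219 -0.365] 10.4
0.3 [439.345 204.184 176.719] [0.854 0.44  0.847] 10.7
0.2 [434.819 204.438 160.936] [0.534 0.118 0.522] 10.9
0.1 [431.832 204.582 144.706] [0.36  0.297 0.085] 11.2
```

```bash
python3 - <<'E'
from h import *
a=bot.camera('scene');b=bot.camera('top')
cv2.imwrite('pics/c2.png',np.hstack([cv2.resize(a[150:330,230:430],(400,360)),cv2.resize(b[110:290,100:300],(400,360))])[:,:,::-1])
E
```

```text
(no output)
```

View pics/c2.png

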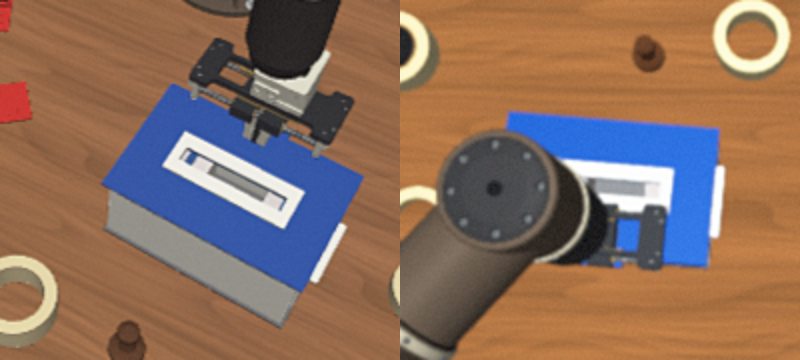

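```bash
python3 - <<'E'
from h import *
from math import *
h=np.array([595.2,195.4,123]);yaw=-.057;xa=np.array([cos(yaw),sin(yaw),0])
def P(x,z): p=h+x*xa;p[2]=123+z;return p
for z in np.arange(12,-4,-1.5):
    bot.line_to(P(-166,z),30); bot.pause(.05)
    s=bot.read_state();f=s['contact_force']; print(z,s['tcp_pos'],f)
    if f[2]>12:break
bot.pause(.3);print(bot.read_state()['contact_force'])
bot.line_to(P(-166,60),200)
bot.move_gripper(88)
bot.line_to(P(-90,150),200); bot.pause(.2)
st=bot.read_state();im=bot.camera('wrist');cv2.imwrite('pics/w3.png',im[:,:,::-1])
import pickle;pickle.dump(st,open('w3.pkl','wb'));print(st['t'],st['tcp_pos'])
E
```

```text
12.0 [429.379 204.788 134.915] [-0.974  0.42   0.283]
10.5 [429.43  204.814 133.47 ] [-0.237 -0.605  0.426]
9.0 [429.447 204.826 131.955] [ 0.167 -0.565 -0.818]
7.5 [429.414 204.818 130.435] [-0.337  0.394  1.016]
6.0 [429.413 204.822 128.93 ] [0.416 0.491 0.965]
4.5 [429.398 204.791 127.414] [ 0.469 -0.352 -0.815]
3.0 [429.538 204.867 127.166] [-6.701 -0.994 12.694]
[-4.687 -1.295 13.542]
16.775 [504.484 200.413 272.265]
```

View pics/w3.png

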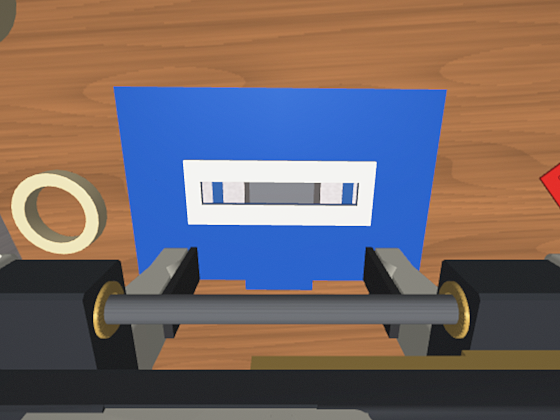

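The wrist picture shows the lid shut. The white slot frame runs from about (183,160) to (376,226), and the contact height of 127.2 mm matches the flush lid top. Now I measure the slot and then look at the cap from close up.

```bash
cat >> h.py <<'E'
def quad(mask,name,z,st,pt):
    cs=[c for c in cv2.findContours(mask,0,2)[0] if cv2.contourArea(c)>500]
    c=max(cs,key=lambda c:cv2.pointPolygonTest(c,pt,True))
    P=np.array([onz(name,(p[0]+.0,p[1]+.0),z,st)[:2] for p in c[:,0]],np.float32)
    return cv2.minAreaRect(P)
E
python3 - <<'E'
from h import *
from math import *
import pickle
st=pickle.load(open('w3.pkl','rb'));im=cv2.imread('pics/w3.png')[:,:,::-1].copy()
hs=cv2.cvtColor(im,cv2.COLOR_RGB2HSV);m=((hs[...,1]<40)&(hs[...,2]>190)).astype(np.uint8)*255
m[240:]=0
print('slot',quad(m,'wrist',131,st,(195,193)))
bm=bluem(im);bm[235:]=0
c=max(cv2.findContours(bm,0,2)[0],key=cv2.contourArea)
print('lid part',cv2.minAreaRect(np.array([onz('wrist',p[0],127,st)[:2] for p in c],np.float32)))
# look at cap: long axis direction
d=np.array([524.4-417.7+583.9-475.9,-303+172.7-256.2+125.4]);d/=np.linalg.norm(d)
ly=atan2(d[1],d[0]);print('cap y-axis yaw',ly)
p=np.array([500.5,-214.3,190])
for k in(1,-1):
    print(k,bot.solve_ik(p,down(ly+k*pi/2)))
q=min([down(ly+pi/2),down(ly-pi/2)],key=lambda q:abs(bot.solve_ik(p,q)[5]))
bot.move_ptp(p,q);bot.pause(.2)
st=bot.read_state();im=bot.camera('wrist');cv2.imwrite('pics/w4.png',im[:,:,::-1])
pickle.dump(st,open('w4.pkl','wb'));print(st['t'],st['tcp_pos'])
print('cap',quad(redm(im),'wrist',21,st,(281,205)))
E
```

```text
slot ((501.98681640625, 201.57269287109375), (176.20242309570312, 62.66984176635742), 86.29268646240234)
lid part ((526.538818359375, 200.04672241210938), (287.04949951171875, 137.3263397216797), 86.30231475830078)
cap y-axis yaw -0.8826107389023296
1 [-0.045  0.173 -0.33   0.    -1.068 -2.409]
-1 [-0.045  0.173 -0.33   0.    -1.068  0.733]
18.5833 [ 500.975 -213.502  190.215]
cap ((496.4927062988281, -216.15853881835938), (73.79515838623047, 167.0883026123047), 39.28495407104492)
```

View pics/w4.png

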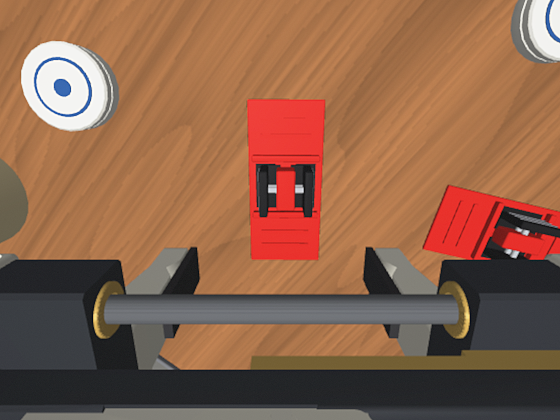

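The cap is in view with its plate spanning (248..325, 99..260) and tabs at columns 263 and 309. I'll re-measure the slot with the tool in its placing orientation and at the same relative geometry, so camera bias cancels. Then I grasp.

```bash
python3 - <<'E'
from h import *
from math import *
p=np.array([502,201.6,300])
y=radians(-3.71)
q=min([down(y),down(y+pi)],key=lambda q:abs(bot.solve_ik(p,q)[5]));print(bot.solve_ik(p,q))
bot.move_ptp(p,q);bot.pause(.2)
st=bot.read_state();im=bot.camera('wrist');cv2.imwrite('pics/w5.png',im[:,:,::-1])
hs=cv2.cvtColor(im,cv2.COLOR_RGB2HSV);m=((hs[...,1]<40)&(hs[...,2]>190)).astype(np.uint8)*255
u=pix('wrist',np.array([502,201.6,131]),st);print(u)
# frame = white region near the slot; drop gripper rows
o=pix('wrist',np.array([502,201.6,131])+22*np.array([cos(y),sin(y),0]),st)
m[262:]=0
print('slot',quad(m,'wrist',131,st,tuple(map(float,o))))
c=np.array([496.5,-216.2]);yc=radians(39.28)
P=lambda z:np.array([c[0],c[1],z])
qc=min([down(yc),down(yc+pi)],key=lambda q:abs(bot.solve_ik(P(120),q)[5]-.73))
bot.move_ptp(P(130),qc);bot.line_to(P(60),150);bot.line_to(P(26),60)
print(bot.read_state()['contact_force'])
print(bot.move_gripper(30,30));bot.pause(.2)
s=bot.read_state();print('grip',s['width'],s['contact_force'],s['tcp_pos'],s['t'])
E
```

```text
[ 0.744  0.096 -0.164  0.    -1.31  -0.809]
(np.float64(280.11662093722225), np.float64(185.83827390546176))
slot ((501.593994140625, 200.22341918945312), (172.58346557617188, 62.25520706176758), 86.29842376708984)
[0.917 0.088 0.457]
False
grip 35.920919228471774 [-0.895  1.239  5.638] [ 496.705 -216.203   26.467] 24.525
```

```bash
python3 - <<'E'
from h import *
from math import *
im=cv2.imread('pics/w5.png')[:,:,::-1].copy()
p=bot.read_state()['tcp_pos']
bot.line_to([p[0],p[1],180],100)
bot.move_ptp([502,120,265],down(radians(-3.71)+(0 if abs(bot.solve_ik([502,201,300],down(radians(-3.71)))[5]+.81)<.1 else pi)))
bot.pause(.2)
st=bot.read_state();w=bot.camera('wrist');s=bot.camera('scene')
print(st['width'],st['contact_force'],st['t'],R.from_quat(st['eef_rot']).as_matrix())
cv2.imwrite('pics/w6.png',np.hstack([cv2.resize(w,(400,300)),cv2.resize(im,(400,300))])[:,:,::-1])
cv2.imwrite('pics/w6w.png',w[:,:,::-1]);cv2.imwrite('pics/s6.png',s[:,:,::-1])
import pickle;pickle.dump(st,open('w6.pkl','wb'))
E
```

```text
36.00285794599293 [-0.358  0.615 -1.887] 27.725 [[-0.066 -0.998 -0.   ]
 [-0.998  0.066 -0.   ]
 [ 0.     0.    -1.   ]]
```

View pics/w6.png

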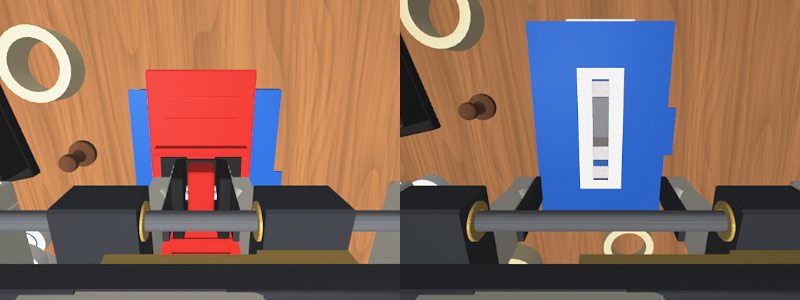

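The left half shows the cap held, with both tabs inside the fingers and its front edge spanning (146..256, 70). The right half shows the whole slot frame. Next I check for any offset or tilt of the held cap.

```bash
python3 - <<'E'
from h import *
from math import *
import pickle
st=pickle.load(open('w6.pkl','rb'));w=cv2.imread('pics/w6w.png')[:,:,::-1].copy()
m=redm(w);m[230:]=0
c=max(cv2.findContours(m,0,2)[0],key=cv2.contourArea)[:,0]
Rw=R.from_quat(st['eef_rot']).as_matrix()
L=[Rw.T@(onz('wrist',p,st['tcp_pos'][2]-5.5,st)-st['tcp_pos']) for p in c];L=np.array(L)
print('front x max',L[:,0].max(),np.percentile(L[:,0],95))
for lo,hi in((30,45),(45,60),(60,75)):
    k=L[(L[:,0]>lo)&(L[:,0]<hi)];print(lo,k[:,1].min(),k[:,1].max())
im=cv2.imread('pics/w5.png')[:,:,::-1].copy()
hs=cv2.cvtColor(im,cv2.COLOR_RGB2HSV);m=((hs[...,1]<40)&(hs[...,2]>190)).astype(np.uint8)*255
m[274:]=0
s5=dict(tcp_pos=np.array([502,201.6,300.]),eef_rot=st['eef_rot'])
print('slot',quad(m,'wrist',131,s5,(265.,200.)))
E
```

```text
front x max 83.99338938282882 83.5252639298935
30 -35.40594291093826 37.330635411518806
45 -35.42091482286842 37.34078338896545
60 -35.53837346979212 37.37137996342949
slot ((501.4344787597656, 202.17935180664062), (175.1182861328125, 62.288551330566406), 86.29442596435547)
```

```bash
python3 - <<'E'
from h import *
st=bot.read_state();x,y=502.1,202.0
bot.line_to([x,y,265],200);bot.line_to([x,y,170],120);bot.pause(.2)
f0=bot.read_state()['contact_force'];print(f0)
for z in list(range(166,146,-4))+list(np.arange(146,136,-1.)):
    bot.line_to([x,y,z],40);bot.pause(.05)
    s=bot.read_state();f=s['contact_force']-f0;print(z,s['tcp_pos'],f,round(s['width'],2))
    if f[2]>10 or np.hypot(*f[:2])>10:break
print(s['t'])
a=bot.camera('scene');cv2.imwrite('pics/s7.png',cv2.resize(a[120:300,220:420],(800,720))[60:660,:,::-1])
E
```

```text
[-0.839  0.861 -2.045]
166 [502.023 201.966 165.893] [1.082 0.091 0.272] 35.72
162 [502.029 201.929 161.814] [ 0.1   -0.519  0.695] 36.05
158 [502.015 201.923 157.826] [ 0.818 -1.089  0.633] 36.1
154 [502.044 201.949 153.854] [ 1.668 -0.563  0.82 ] 36.2
150 [502.042 201.939 149.86 ] [ 1.055 -1.01   1.437] 35.98
146.0 [502.022 201.925 145.841] [ 0.337 -1.395  0.492] 36.25
145.0 [502.1   202.009 145.021] [-0.219 -0.881  0.508] 35.67
144.0 [502.089 201.991 143.986] [ 1.795 -0.608  1.117] 35.92
143.0 [502.08  201.968 142.973] [ 1.311 -0.139 -0.067] 35.72
142.0 [502.082 201.97  141.942] [ 1.924 -0.046  0.811] 36.16
141.0 [502.268 202.063 141.454] [-0.113 -2.07   6.85 ] 35.83
140.0 [502.326 202.093 141.343] [-3.954 -1.727 14.761] 36.05
33.125
```

The cap slid in without resistance and seated at TCP z 141.4, where about 141.5 was expected. I'll release it and check.

```bash
python3 - <<'E'
from h import *
bot.pause(.3)
bot.move_gripper(88);bot.pause(.2)
s=bot.read_state();print(s['width'],s['contact_force'],s['tcp_pos'])
bot.line_to([502.1,202,170],60);bot.line_to([502.1,202,300],150);bot.pause(.2)
st=bot.read_state();w=bot.camera('wrist');a=bot.camera('scene')
m=redm(w);u=pix('wrist',np.array([502,202,136.]),st)
for z in(136,):print(quad(m,'wrist',z,st,tuple(map(float,u))))
print(st['t'],st['contact_force'])
cv2.imwrite('pics/w8.png',np.hstack([cv2.resize(w[60:300,160:400],(400,400)),cv2.resize(a[150:290,240:380],(400,400))])[:,:,::-1])
E
```

```text
87.70776864808377 [ 0.029 -0.45  -0.159] [502.093 202.005 140.012]
((501.33465576171875, 201.3157196044922), (166.0166015625, 72.7875747680664), 86.31230163574219)
36.5417 [-0.539 -0.539 -0.26 ]
```

View pics/w8.png

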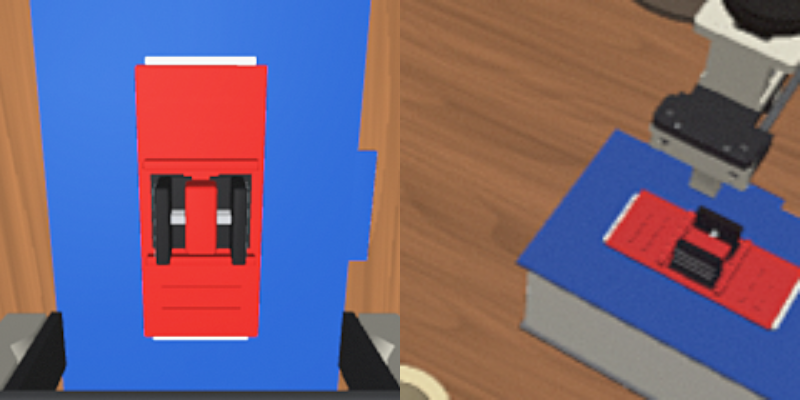

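The cap lies flat over the frame with equal white margins and its tabs apart. Its centre is within 1 mm of the slot's and its yaw within 0.02°. Handing in.

```bash
python3 -c "
from plant import bot
print(bot.close_job(),bot.read_state()['t'])"
```

```text
the job is handed in; nothing more can be done
the job is handed in; nothing more can be done
```

The lid is shut and the red cap is seated in its slot. I handed the job in at about 37 s of the 67 s allowed; no verdict is reported.

- **Lid:** I pushed it over from behind and down until it stopped hard at 13 N. The contact height was 127.2 mm, which matches a fully shut lid (127 mm).
- **Cap:** I took the one farther left, pinched its tabs with 30 N and lowered it into the slot. It met no notable resistance until the plate landed on the frame at TCP height 141.4 mm, where about 141.5 mm was expected.
- **Last checks:** After release, the plate centre was within about 1 mm of the slot centre and aligned to 0.02°. The tabs looked evenly sprung out, and the gripper was clear at zero force. None of the bystander items came near the arm's path, but I did not re-measure their positions.
- **One disagreement:** The finger opening while pinched read 36 mm instead of the stated 38 mm. I took this as give in the finger pads. The outline of the held and seated plate also measured 1 to 2 mm small, about what pixel rounding would cause.

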